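Disc-spring stack on the bench arbor

TASK

Finish the disc-spring stack on the arbor: thread the two conical discs from the rack onto it so that the faces alternate all along the stack (the next disc crown to crown with the one already there, the last one rim to rim with that), and push the whole stack home against the collar so that no gaps are left. Leave the flat spacer ring in the rack and the other things on the bench where they are.

Things in the scene. Friction and masses are not known exactly. Their poses are not given: they have to be found in the camera images.
- stand: grey bracket fixed to the bench, with a collar and a level steel arbor. Origin on the bench below the centre of the collar's face; z up, x along the arbor to its free end. Arbor axis 95 mm above the bench; arbor 28 mm across, 160 mm long from the collar's face, its end a half-round nose. Collar 100 mm across, 16 mm thick. Base plate 12 mm thick, x from -85 to 45, y +-60 mm
- collar (a point): centre of the collar's face, on the arbor's axis, 95 mm above the bench; axes as the stand's. With the stack home the three discs' origins lie about 7, 21 and 35 mm from here along the arbor
- disc_first: bare-steel conical disc spring (dished ring): outside diameter 100 mm, bore 35 mm, wall 6 mm thick, 15 mm high overall, bore edge 9 mm proud of the rim, 0.33 kg. Origin on its axis at mid-height; z along the axis to the crown side (where the bore stands proud). Hangs loose on the arbor, up to 15 mm short of the collar, rim towards the collar and crown towards the arbor's free end
- disc_a: bare-steel conical disc spring (dished ring): outside diameter 100 mm, bore 35 mm, wall 6 mm thick, 15 mm high overall, bore edge 9 mm proud of the rim, 0.33 kg. Origin on its axis at mid-height; z along the axis to the crown side (where the bore stands proud). Stands on edge in a place of the rack, axis level within 8 degrees, crown towards the rack's +y
- disc_b: bare-steel conical disc spring (dished ring): outside diameter 100 mm, bore 35 mm, wall 6 mm thick, 15 mm high overall, bore edge 9 mm proud of the rim, 0.33 kg. Origin on its axis at mid-height; z along the axis to the crown side (where the bore stands proud). Stands on edge in another place of the rack, facing the same way as disc_a
- spacer: flat plain steel ring, outside diameter 100 mm, bore 35 mm, 12 mm thick with parallel faces, standing on edge in the rack's remaining place; not wanted. Origin at its centre, z along its axis
- rack: low steel wire rack, 106 x 200 mm, fixed to the bench. Origin on the bench under its centre, z up. Three places at -70, 0 and 70 mm along its y: a disc stands on two long rods, its lowest point 12 mm and its top 112 mm above the bench, between two posts 8 mm thick and 43 mm high that stand 16.5 mm apart along y. Which disc is in which place varies
- tin: closed grey tin, 64 mm across and 60 mm tall, standing between stand and rack; bystander. Origin under its centre
- race: bearing, 76 mm across and 20 mm tall, lying flat between stand and rack; bystander. Origin under its centre
- wrench: steel wrench 190 mm long lying on the bench beyond the work; bystander
There are look-alikes about, which are no part of the job. What is shaped like the disc_a but brown or purple is not meant. What is shaped like the disc_b but green is not meant.

How it is judged:
By the outcome, as a careful person would: the job done as asked, in the order asked, and still so for the second after the job is handed in, with the robot touching nothing.
It also fails if it takes over 72 s, if anything falls off the work surface, if the arm or the gripper's body presses on something with over 40 N, if the wrist force passes 120 N, or if a joint passes its speed limit or range.

ROBOT

A 7-joint arm with a two-finger parallel gripper is mounted at the origin on the work surface. World frame = base frame: x ahead of the robot, y to its left, z up, the work surface at z = 0. Lengths are in m, angles in rad, forces in N, time in s.
With the tool pointing down it reaches from about 0.4 to 0.875 m from the base axis. Payload 19.3 kg.
Tool frame: the origin (TCP) lies midway between the tips of the shut fingers; the grasp point (between the pads) lies 19 mm behind it (tcp_to_grasp is the z of the grasp point in the tool frame, in m); z points along the fingers, y is the line along which they close (so a half turn about z gives the same grasp; the last joint's range is limited). The gripper opens to 85 mm and grips with 20 to 120 N. Pads are 22 mm wide; open, the fingers measure 114 mm over their backs; the gripper's body (76 mm by 85 mm) begins 54 mm behind the grasp point. The pads swing forward as they close: fully open they stand 13 mm farther back than shut.
Start: joints at [-1.338, 0.521, -0.036, 1.599, 0.021, 1.021, -0.113], TCP at [0.186, 0.597, 0.231] pointing down, gripper open.
Joint ranges: [-2.91, 2.91], [-0.3, 2.13], [-1.5, 1.42], [0.17, 2.43], [-1.26, 4.41], [0.16, 1.93], [-2.52, 2.52]. Speed limits (rad/s): [1.89, 1.89, 2.39, 2.39, 3.01, 3.01, 3.01].

INTERFACE

Orientations are given as [roll, pitch, yaw] about the fixed x, y, z axes, in that order (R = Rz(yaw) Ry(pitch) Rx(roll)).
In Python, from workcell import * gives the robot as it stands.
- The arm moves only by the tool send_rows, never from a script. Its argument "increments" is a list of rows, each a list of 3 entries, a list of its own where there are three numbers: the shift along the tool's x, y, z in mm, then the turn, a rotation vector about the tool's x, y, z in degrees, then the gripper's target within -1 to 1 (fully open at 1, half-way at 0, shut at -1). In form: [[[x, y, z], [wx, wy, wz], grip], ...]. A call has 1 to 10 rows; each row is the pose to reach, as a shift and turn from the pose commanded when the call began, along the tool's axes at that moment; what a row does not reach only later rows make up. A row lasts 1/10 s, in which the tool goes at most 50 mm and 8.59 degrees, less where a joint would pass 70% of its speed; a pose out of reach is approached as far as the arm can. A call with a gripper value outside its range is refused whole. The fingers move at their own pace and stop on an object; "newtons" is the grip in N (left out, the last holds). Time passes only in rows, so rows that repeat a pose let the fingers close. It gives the time, the measured TCP pose, the force, the opening and the grip force at its end, in the units of the state.
- observe(): the state, without advancing time (a new reading comes with each control period).
- grab_frame(name): name is "scene" or "top"; returns the picture (420x560x3 uint8, blue, green, red); there is no depth.
- camera_params(name): a dict with "fovy" (degrees; the focal length in pixels is half the picture's height over the tangent of half this angle, whatever the lens; pixels are square), "cx", "cy" (the principal point, pixels), "extrinsics" (4x4, takes a point from world to camera coordinates). Camera axes: x right, y down, z forward; pixel columns grow to the right and rows downward; lengths in m; the calibration is good to about 2 mm. A picture is of the moment at which its call begins. camera_params takes no time and is no camera call.
- job_done(): hands the job in; it is judged then, once.
The state is a dict: "clock": time; "qpos": joint angles; "qd": joint speeds; "joint_efforts": joint torques, N m; "position": TCP position; "tool_rot": TCP orientation; "force": force on the tool from outside, world axes, zero at the start; "moment": the same for the moment, N m; "grip_width": finger opening in m; "finger_force": force on a finger pad.
Only numpy, scipy, OpenCV 4.12 (cv2) and the standard library are available. Lean on these libraries where they do the work, as an engineer would, in place of code of your own. Each camera call takes 0.05 s, during which the arm holds its last target. There are 200 camera calls.

## Working session

There is one attempt and no reset: what is moved stays moved. The work goes in short steps, Python scripts to look and compute and a tool call to move; the robot and the scene stay as the last step left them, time stands still between calls to the robot, and variables do not carry over. Pictures are saved under pics/ and viewed, at most 10 in all, crops included, and the job is handed in when it is done.

Besides the shell and the picture viewer there is one more tool, called after "Emit:" in YAML: its name, and indented under it one key for each argument. send_rows: Moves the arm, as the interface text tells. Its arguments: {"type":"object","properties":{"increments":{"type":"array"},"newtons":{"type":"number"}},"required":["increments"]}

```bash
ls; mkdir -p pics; python3 - <<'E'
from workcell import *
import cv2,numpy as np
for n in("scene","top"):
    cv2.imwrite(f"pics/{n}0.png",cv2.resize(grab_frame(n),(784,588),interpolation=cv2.INTER_CUBIC)); p=camera_params(n); print(n,p["fovy"],p["cx"],p["cy"],np.round(p["extrinsics"],4).tolist())
print(observe())
E
```

```text
pics
scene 49.93798610548651 283.97158253285454 210.00672273353018 [[-0.7584, 0.6518, -0.0012, 0.3952], [0.5609, 0.6516, -0.5106, -0.3418], [-0.332, -0.3879, -0.8598, 1.3221], [0.0, 0.0, 0.0, 1.0]]
top 46.961317156088285 278.56236926136063 206.30779141708584 [[-0.026, -0.9996, -0.0099, 0.088], [-0.9988, 0.0264, -0.0405, 0.5878], [0.0407, 0.0088, -0.9991, 1.1268], [0.0, 0.0, 0.0, 1.0]]
{'clock': 0.1, 'qpos': array([-1.33820944,  0.52197627, -0.03631205,  1.59990174,  0.02118139,
        1.02111683, -0.11281695]), 'qd': array([ 0.00054162,  0.00028742,  0.00166268, -0.00064541, -0.000114  ,
        0.00130163,  0.0002707 ]), 'joint_efforts': array([ 4.47892933e-03, -9.28473687e+01,  1.98448531e+00, -3.70524645e+01,
        1.82067405e-02,  5.36291016e-03,  1.53790290e-05]), 'position': array([0.18631307, 0.59628525, 0.23078748]), 'tool_rot': array([-3.14057661e+00,  6.23629469e-05,  2.83875392e+00]), 'force': array([-1.18915939, -0.95847056, -0.80503057]), 'moment': array([-4.45623389e-02,  3.82289664e-05, -4.48227049e-02]), 'finger_force': 0.0, 'grip_width': 0.08524456484566571}
```

View pics/scene0.png

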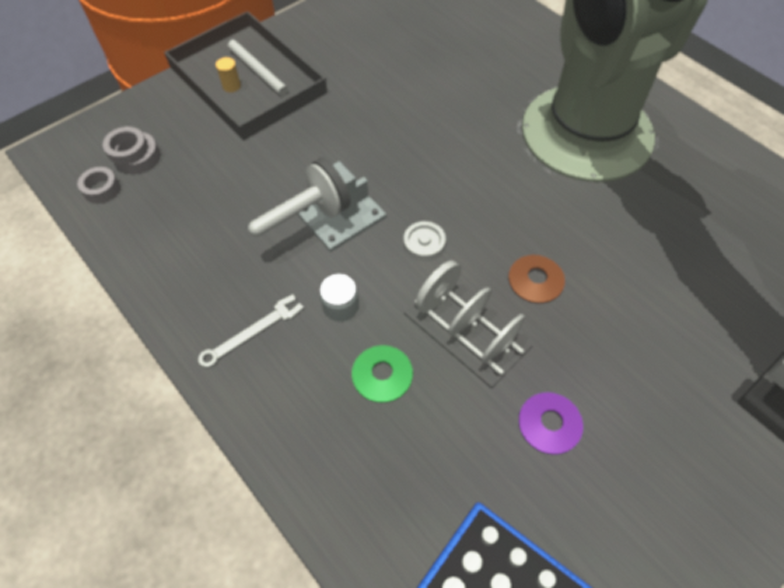

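View pics/top0.png

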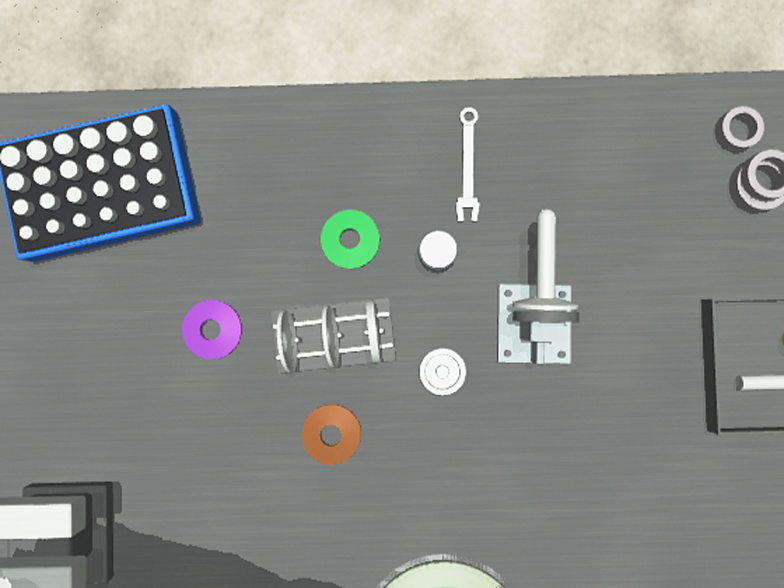

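The top view shows the rack at (335,335) with three rings standing at x≈287, 330 and 373. The stand is at (535,320) with its arbor up the picture (+x). Look-alikes are green (350,238), purple (211,329) and brown (331,434), all lying flat. Next I'll view enlarged crops.

```bash
python3 - <<'E'
from workcell import *
import cv2,numpy as np
a=cv2.imread("pics/top0.png")
t=grab_frame("top"); s=grab_frame("scene")
def crop(im,u0,v0,w,h,k): return cv2.resize(im[v0:v0+h,u0:u0+w],None,fx=k,fy=k,interpolation=cv2.INTER_CUBIC)
# top rack: u190-290, v205-275 ; stand u350-420,v140-265
A=crop(t,190,205,100,70,8); cv2.imwrite("pics/rack_top.png",A)
B=crop(t,345,140,80,125,4); C=crop(s,285,180,100,100,4.8); 
im=np.zeros((500,800,3),np.uint8); im[:500,:320]=B; im[:480,320:800]=C; cv2.imwrite("pics/mix.png",im)
E
```

```text
(no output)
```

View pics/rack_top.png

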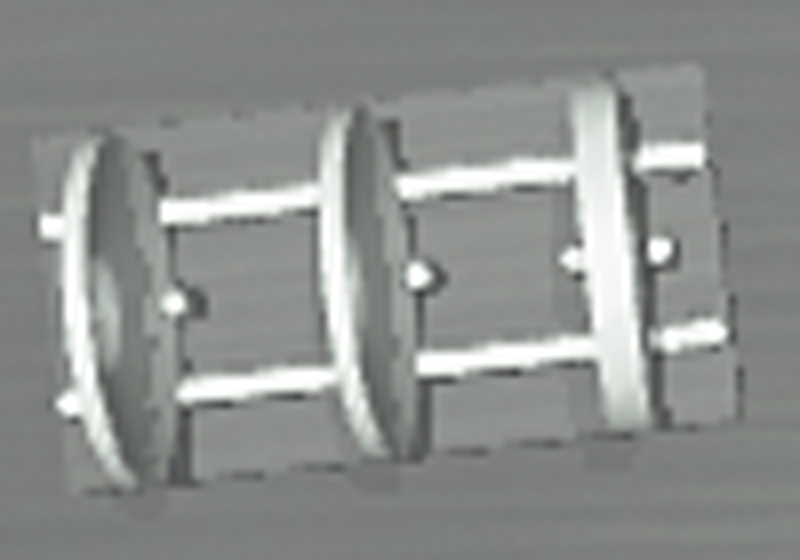

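View pics/mix.png

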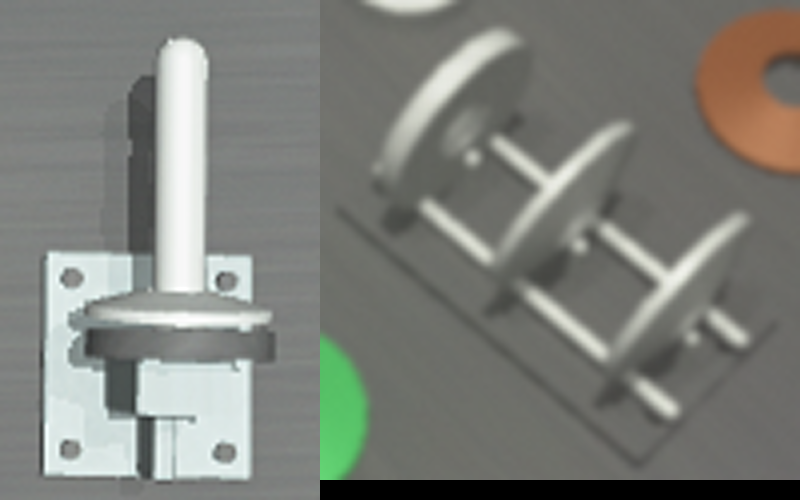

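In the crops, the rightmost ring (top crop ~(610,250)) is thick and flat with parallel faces, so it is the spacer. The left (~(120,310)) and middle (~(370,280)) rings are dished bare-steel discs. Their bores are shifted left, so the crowns point to world +y. disc_first is on the arbor close to the collar.

```bash
cat > h.py <<'E'
from workcell import *
import cv2,numpy as np
from scipy.spatial.transform import Rotation as Ro
P={n:camera_params(n) for n in("scene","top")}
def fl(p): return 210/np.tan(np.radians(p["fovy"]/2))
def proj(n,X):
    p=P[n];X=np.atleast_2d(X);E=np.array(p["extrinsics"]);c=X@E[:3,:3].T+E[:3,3];return c[:,:2]/c[:,2:]*fl(p)+[p["cx"],p["cy"]]
def ray(n,uv,z):
    p=P[n];E=np.array(p["extrinsics"]);R=E[:3,:3];C=-R.T@E[:3,3];d=R.T@np.array([(uv[0]-p["cx"])/fl(p),(uv[1]-p["cy"])/fl(p),1]);return C+d*(z-C[2])/d[2]
def pc(x,y,u0,v0,k): return ((x+.5)/k-.5+u0,(y+.5)/k-.5+v0)
E
python3 - <<'E'
from h import *
np.set_printoptions(precision=4,suppress=True)
T=lambda x,y,z:ray("top",pc(x,y,190,205,8),z)
S=lambda x,y,z:ray("top",pc(x,y,345,140,4),z)
c=[T(30,135,.002),T(705,65,.002),T(740,425,.002),T(75,490,.002)]
print("plate",c,np.mean(c,0),[np.linalg.norm(c[i]-c[i-1]) for i in range(4)])
print("posts",T(175,300,.043),T(420,275,.043),T(572,258,.043),T(660,248,.043))
for n,a in dict(L=[(100,135),(135,488),(65,270)],M=[(350,105),(395,458),(322,240)],Sp=[(605,80),(630,425),(590,250)]).items():
    print(n,T(*a[0],.062),T(*a[1],.062),T(*a[2],.112))
print("base",[S(*q,.012) for q in((45,252),(252,252),(250,478),(43,478))])
print("arbor",S(183,38,.095),S(157,200,.095),S(207,200,.095),S(157,290,.095),S(207,290,.095))
print("collar",S(85,345,.095),S(274,345,.095),"first rim",S(83,312,.095),S(273,316,.095),"crown",S(181,290,.110))
E
```

```text
plate [array([0.5597, 0.2763, 0.002 ]), array([0.5752, 0.0751, 0.002 ]), array([0.4684, 0.0675, 0.002 ]), array([0.4542, 0.2649, 0.002 ])] [0.5144 0.171  0.002 ] [np.float64(0.10606048521637415), np.float64(0.20180993468103095), np.float64(0.10707264106333357), np.float64(0.19794323208031595)]
posts [0.5108 0.228  0.043 ] [0.5162 0.1577 0.043 ] [0.5199 0.1141 0.043 ] [0.5221 0.0889 0.043 ]
L [0.5583 0.2454 0.062 ] [0.459  0.2375 0.062 ] [0.5217 0.2471 0.112 ]
M [0.5649 0.1747 0.062 ] [0.4656 0.1643 0.062 ] [0.5279 0.1779 0.112 ]
Sp [0.5701 0.1027 0.062 ] [0.4731 0.0981 0.062 ] [0.5234 0.106  0.112 ]
base [array([ 0.5938, -0.1097,  0.012 ]), array([ 0.5906, -0.2311,  0.012 ]), array([ 0.4583, -0.2251,  0.012 ]), array([ 0.4613, -0.1042,  0.012 ])]
arbor [ 0.7054 -0.1764  0.095 ] [ 0.6169 -0.1591  0.095 ] [ 0.6162 -0.1863  0.095 ] [ 0.5678 -0.1573  0.095 ] [ 0.5671 -0.1845  0.095 ]
collar [ 0.5389 -0.1172  0.095 ] [ 0.5362 -0.2198  0.095 ] first rim [ 0.5569 -0.1167  0.095 ] [ 0.552  -0.2198  0.095 ] crown [ 0.5671 -0.1671  0.11  ]
```

Geometry is consistent: plate 106×200, collar at y≈-0.169, and disc positions match the rack places. The first pick is the left disc; the crown has to end up facing the collar. I'll write a helper that computes tool increments.

```bash
cat >> h.py <<'E'
np.set_printoptions(precision=4,suppress=True)
def Rt(y,z):
    z=np.array(z,float);z/=np.linalg.norm(z);x=np.cross(y,z);x/=np.linalg.norm(x);return np.c_[x,np.cross(z,x),z]
def inc(p,R,p0=None,R0=None):
    if p0 is None:
        s=observe();p0=s["position"];R0=Ro.from_euler("xyz",s["tool_rot"]).as_matrix()
    print("shift",np.round(R0.T@(np.array(p)-p0)*1000,1).tolist(),"turn",np.round(np.degrees(Ro.from_matrix(R0.T@R).as_rotvec()),1).tolist())
    return np.array(p),R
def cd(deg): return np.array([np.cos(np.radians(deg)),np.sin(np.radians(deg)),0])
def tool(ydeg,crown,tilt): # tips lean towards crown direction
    return Rt(cd(ydeg),np.array([0,0,-1])+np.tan(np.radians(tilt))*cd(crown))
E
python3 - <<'E'
from h import *
a=inc([.36,.42,.25],tool(-5,0,0))
R=tool(-85.5,94.5,10);top=np.array([.5085,.244,.112]);d=R[:,2]
b=inc(top+d*.028-d*.10,R,*a)
print(top+d*.028,b[0])
E
```

```text
shift [-218.3, -116.6, -19.0] turn [-0.0, 0.0, 77.6]
shift [-174.7, 165.3, 67.1] turn [8.3, 7.0, 80.3]
[0.5081 0.2488 0.0844] [0.5095 0.2315 0.1829]
```

Emit:
send_rows:
  increments:
    - [[-218, -117, -19], [0, 0, 78], 0.2]
    - [[-218, -117, -19], [0, 0, 78], 0.2]
    - [[-218, -117, -19], [0, 0, 78], 0.2]
    - [[-218, -117, -19], [0, 0, 78], 0.2]
    - [[-218, -117, -19], [0, 0, 78], 0.2]
    - [[-218, -117, -19], [0, 0, 78], 0.2]
    - [[-218, -117, -19], [0, 0, 78], 0.2]
    - [[-218, -117, -19], [0, 0, 78], 0.2]
    - [[-218, -117, -19], [0, 0, 78], 0.2]
    - [[-218, -117, -19], [0, 0, 78], 0.2]
  newtons: 60

```text
clock: 1.2
position: [0.3595, 0.4199, 0.2502]
tool_rot: [3.141, 0.0, 1.474]
force: [-0.6, -0.5, -0.6]
grip_width: 0.0512
finger_force: 0.0
```

Emit:
send_rows:
  increments:
    - [[-175, 165, 67], [8.3, 7, 80.3], 0.2]
    - [[-175, 165, 67], [8.3, 7, 80.3], 0.2]
    - [[-175, 165, 67], [8.3, 7, 80.3], 0.2]
    - [[-175, 165, 67], [8.3, 7, 80.3], 0.2]
    - [[-175, 165, 67], [8.3, 7, 80.3], 0.2]
    - [[-175, 165, 67], [8.3, 7, 80.3], 0.2]
    - [[-175, 165, 67], [8.3, 7, 80.3], 0.2]
    - [[-175, 165, 67], [8.3, 7, 80.3], 0.2]
    - [[-175, 165, 67], [8.3, 7, 80.3], 0.2]
    - [[-175, 165, 67], [8.3, 7, 80.3], 0.2]

```text
clock: 2.2
position: [0.5074, 0.23, 0.1831]
tool_rot: [-2.967, 0.001, 0.07]
force: [-0.6, -0.6, -0.4]
grip_width: 0.0512
finger_force: 0.0
```

```bash
python3 - <<'E'
from h import *
s=observe();print(s["clock"],s["position"],s["tool_rot"],s["force"],s["qpos"],s["grip_width"])
R=tool(-85.5,94.5,10);top=np.array([.5085,.244,.112]);d=R[:,2]
inc(top+d*.028-d*.10,R); inc(top+d*.028,R)
im=grab_frame("scene"); cv2.imwrite("pics/s1.png",cv2.resize(im[160:310,240:440],(800,600),interpolation=cv2.INTER_CUBIC))
E
```

```text
2.2 [0.5074 0.23   0.1831] [-2.9668  0.0006  0.0704] [-0.6209 -0.6109 -0.4113] [-0.8592  0.5246  0.5908  1.8994 -0.6209  0.8477 -1.4094] 0.05118603590311253
shift [2.2, -1.4, 0.5] turn [-0.0, -0.0, -0.5]
shift [2.1, -1.3, 100.5] turn [-0.0, -0.0, -0.5]
```

View pics/s1.png

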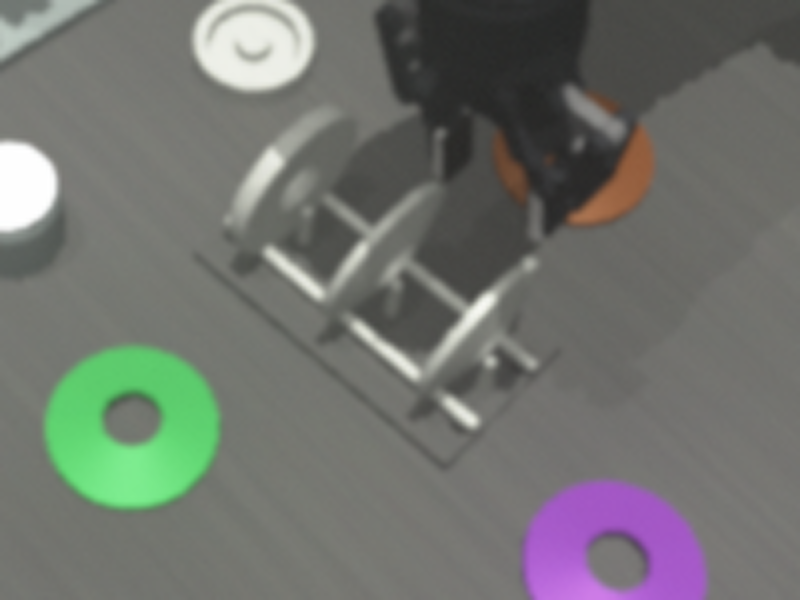

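The scene crop shows the fingers (at (450,150) and (540,230)) open above the left disc, which spans (420,385)–(540,262). I'll check my disc model against this picture numerically.

```bash
cat >> h.py <<'E'
def disc(c,ax):  # wall outline points: outer rim (both edges), bores
    ax=np.array(ax,float)/np.linalg.norm(ax);u=np.cross([0,0,1],ax);u/=np.linalg.norm(u);v=np.cross(ax,u)
    t=np.linspace(0,2*np.pi,73)[:,None];f=lambda r,z:np.array(c)+ax*z+r*(np.cos(t)*u+np.sin(t)*v)
    return [f(.05,-.0075),f(.05,-.0015),f(.0175,.0015),f(.0175,.0075)]
def draw(n,im,k,off,ds):
    for X in ds: cv2.polylines(im,[np.int32(((proj(n,X)-off+.5)*k-.5)*8)],False,(0,0,255),1,cv2.LINE_AA,3)
E
python3 - <<'E'
from h import *
a=cv2.imread("pics/s1.png");b=cv2.imread("pics/rack_top.png")
for c,t in(((.5088,.2415,.062),3),((.515,.1705,.062),5)):
    ax=cd(95)*np.cos(np.radians(t))-np.array([0,0,np.sin(np.radians(t))])
    D=disc(c,ax); draw("scene",a,4,[240,160],D); draw("top",b,8,[190,205],D)
o=np.zeros((600,800,3),np.uint8);o[:300,:400]=a[80:480:1,200:600][::1][:300]
o[:400,:400]=a[100:500,200:600]; o[:280,400:]=cv2.resize(b,(400,280),interpolation=cv2.INTER_AREA)
cv2.imwrite("pics/o1.png",o)
E
```

```text
(no output)
```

View pics/o1.png

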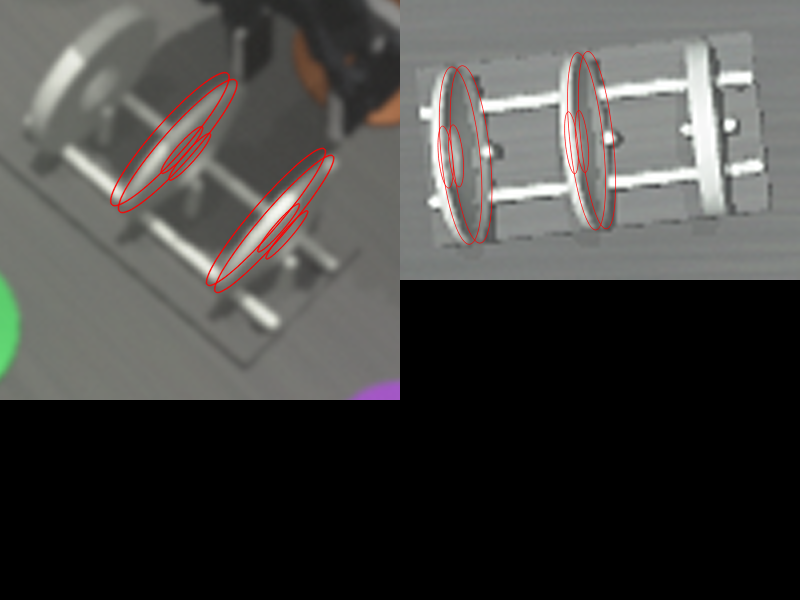

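The overlay shows my rim plane about 3–4 mm to the -y side of the real one, which agrees with the pick point I used (rim mid y=.244). I'll descend and grip.

Emit:
send_rows:
  increments:
    - [[2, -1, 50], [0, 0, 0], 0.2]
    - [[2, -1, 70], [0, 0, 0], 0.2]
    - [[2, -1, 85], [0, 0, 0], 0.2]
    - [[2, -1, 100], [0, 0, 0], 0.2]
    - [[2, -1, 100], [0, 0, 0], 0.0]
    - [[2, -1, 100], [0, 0, 0], -1]
    - [[2, -1, 100], [0, 0, 0], -1]
    - [[2, -1, 100], [0, 0, 0], -1]
    - [[2, -1, 100], [0, 0, 0], -1]
    - [[2, -1, 100], [0, 0, 0], -1]
  newtons: 60

```text
clock: 3.25
position: [0.5086, 0.2492, 0.0856]
tool_rot: [-2.966, -0.001, 0.072]
force: [0.6, 3.7, 5.5]
grip_width: 0.0044
finger_force: 63.3
```

```bash
cat >> h.py <<'E'
O=np.array([.5455,-.1700,.095]); A=cd(-2.2)
def tcp_for(s,dz,crown,R,depth=.028): # s along arbor
    return O+A*s+[0,0,dz+.05]-.0045*cd(crown)+depth*R[:,2]
E
python3 - <<'E'
from h import *
s=observe();p0=s["position"];R0=Ro.from_euler("xyz",s["tool_rot"]).as_matrix()
a=inc(p0+[0,0,.13],R0)
R=tool(-2.2,177.8,15.5)
b=inc([.66,.05,.235],tool(-40,140,13),*a)
c=inc(tcp_for(.205,.03,177.8,R),R,*b); print(c[0])
E
```

```text
shift [0.1, -22.7, -128.0] turn [0.0, 0.0, 0.0]
shift [136.6, 203.1, -55.5] turn [2.8, -9.2, -44.9]
shift [-118.3, 227.4, 36.8] turn [2.4, -9.3, -36.6]
[ 0.7474 -0.1778  0.148 ]
```

Emit:
send_rows:
  increments:
    - [[0, -5, -28], [0, 0, 0], -1]
    - [[0, -14, -78], [0, 0, 0], -1]
    - [[0, -23, -128], [0, 0, 0], -1]
    - [[0, -23, -128], [0, 0, 0], -1]
  newtons: 80

```text
clock: 3.65
position: [0.5102, 0.2492, 0.2203]
tool_rot: [-2.965, -0.006, 0.071]
force: [0.3, -0.7, -4.3]
grip_width: 0.004
finger_force: 81.4
```

Emit:
send_rows:
  increments:
    - [[27, 41, -11], [0.6, -1.8, -9], -1]
    - [[54, 82, -22], [1.1, -3.6, -18], -1]
    - [[82, 122, -33], [1.7, -5.4, -27], -1]
    - [[110, 162, -44], [2.3, -7.2, -36], -1]
    - [[137, 203, -56], [2.8, -9.2, -45], -1]
    - [[137, 203, -56], [2.8, -9.2, -45], -1]
    - [[137, 203, -56], [2.8, -9.2, -45], -1]

```text
clock: 4.35
position: [0.6601, 0.048, 0.2334]
tool_rot: [-2.914, 0.003, 0.872]
force: [-0.5, 0.7, -3.4]
grip_width: 0.0043
finger_force: 81.4
```

```bash
python3 - <<'E'
from h import *
s=observe();print(s["clock"],s["position"],s["grip_width"],s["qpos"])
R=tool(-2.2,177.8,15.5)
inc(tcp_for(.205,.03,177.8,R),R)
E
```

```text
4.35 [0.6601 0.048  0.2334] 0.004345223176641877 [-0.3255  0.7235  0.4352  1.3433 -0.432   1.3396 -0.5167]
shift [-116.4, 225.9, 35.7] turn [2.3, -9.2, -36.7]
```

Emit:
send_rows:
  increments:
    - [[-23, 45, 7], [0.5, -1.8, -7.3], -1]
    - [[-46, 90, 14], [0.9, -3.7, -14.7], -1]
    - [[-70, 136, 21], [1.4, -5.5, -22], -1]
    - [[-93, 181, 29], [1.8, -7.4, -29.4], -1]
    - [[-116, 226, 36], [2.3, -9.2, -36.7], -1]
    - [[-116, 226, 36], [2.3, -9.2, -36.7], -1]
    - [[-116, 226, 36], [2.3, -9.2, -36.7], -1]
    - [[-116, 226, 36], [2.3, -9.2, -36.7], -1]

```text
clock: 5.15
position: [0.7481, -0.173, 0.1494]
tool_rot: [-2.873, -0.001, 1.534]
force: [-0.4, 1.3, -2.5]
grip_width: 0.0045
finger_force: 81.4
```

```bash
python3 - <<'E'
from h import *
s=observe();p=s["position"];R0=Ro.from_euler("xyz",s["tool_rot"]).as_matrix();print(s["clock"],p)
R=tool(-2.2,177.8,15.5);inc(tcp_for(.205,.03,177.8,R),R)
k=R0@R.T; C=p-k@(tcp_for(.0,0,177.8,R)-O); ax=k@cd(177.8); print("model C",C,"ax",ax)
t=grab_frame("top");f=grab_frame("scene")
o=np.zeros((600,800,3),np.uint8)
def put(n,im,x):
    c=proj(n,C)[0]; off=np.int32(c-[33,50]); K=cv2.resize(im[off[1]:off[1]+100,off[0]:off[0]+66],None,fx=6,fy=6,interpolation=cv2.INTER_CUBIC)
    L=K.copy();draw(n,L,6,off,disc(C,ax)); print(n,off); return K,L
Kt,Lt=put("top",t,0);Ks,Ls=put("scene",f,0)
o[:,:396]=Lt;o[:,400:796]=Ls
cv2.imwrite("pics/h1.png",o)
cv2.imwrite("pics/raw_t.png",t);cv2.imwrite("pics/raw_s.png",f)
E
```

```text
5.15 [ 0.7481 -0.173   0.1494]
shift [-4.7, -0.1, 1.5] turn [0.1, -0.0, 0.1]
model C [ 0.7511 -0.1731  0.1264] ax [-0.9993  0.037  -0.0019]
top [358  75]
scene [125 117]
```

View pics/h1.png

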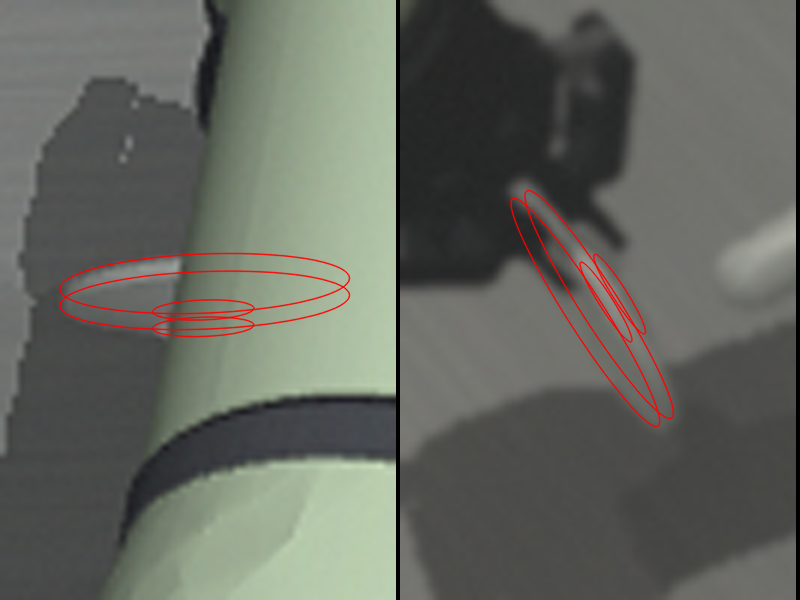

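The model outline agrees with the disc in hand to within 1–2 px in both views, crown towards the arbor. I'll lower to axis height, then thread.

```bash
python3 - <<'E'
from h import *
R=tool(-2.2,177.8,15.5);s=observe();print(s["clock"],s["position"],s["force"])
inc(tcp_for(.19,.0,177.8,R),R)
E
```

```text
5.25 [ 0.7484 -0.173   0.1503] [ 0.4588  0.4784 -3.5581]
shift [-4.8, -6.7, 35.3] turn [0.2, -0.0, 0.2]
```

Emit:
send_rows:
  increments:
    - [[-5, -3, 15], [0, 0, 0], -1]
    - [[-5, -7, 35], [0, 0, 0], -1]
    - [[-5, -7, 35], [0, 0, 0], -1]
    - [[-5, -7, 35], [0, 0, 0], -1]

```text
clock: 5.65
position: [0.7324, -0.1785, 0.1186]
tool_rot: [-2.874, -0.0, 1.535]
force: [0.7, -0.7, -2.8]
grip_width: 0.004
finger_force: 81.3
```

```bash
python3 - <<'E'
from h import *
R=tool(-2.2,177.8,15.5);s=observe();p=s["position"];print(s["clock"],p,s["force"],s["tool_rot"])
inc(tcp_for(.19,.0,177.8,R),R);inc(tcp_for(.15,.0,177.8,R),R)
R0=Ro.from_euler("xyz",s["tool_rot"]).as_matrix()
k=R0@R.T; C=p-k@(tcp_for(.0,0,177.8,R)-O); ax=k@cd(177.8); print(C)
f=grab_frame("scene"); t=grab_frame("top")
off=[110,100];L=cv2.resize(f[100:200,110:240],(780,600),interpolation=cv2.INTER_CUBIC)
draw("scene",L,6,off,disc(C,ax))
th=np.linspace(0,2*np.pi,40)[:,None]
draw("scene",L,6,off,[O+A*x+.014*(np.cos(th)*np.array([0,0,1])+np.sin(th)*np.cross([0,0,1],A)) for x in(.06,.1,.146)])
draw("scene",L,6,off,[np.array([O,O+A*.16])])
cv2.imwrite("pics/h2.png",L)
E
```

```text
5.65 [ 0.7324 -0.1785  0.1186] [ 0.7175 -0.6743 -2.8195] [-2.8738 -0.0004  1.5347]
shift [1.3, 0.1, 0.6] turn [0.2, 0.0, 0.1]
shift [1.4, -38.5, 11.1] turn [0.2, 0.0, 0.1]
[ 0.7354 -0.1786  0.0956]
```

View pics/h2.png

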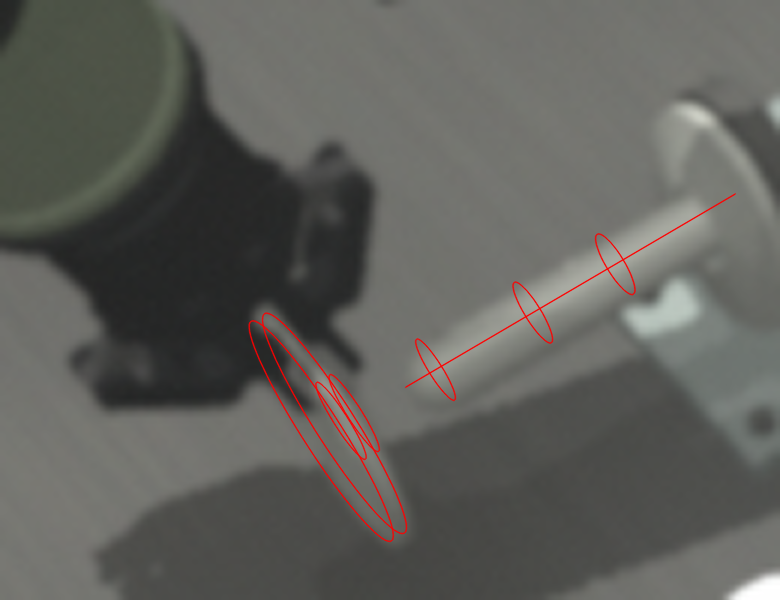

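The overlay puts the arbor about 1 px toward +y of my model in the scene view. The top view had the disc about 1 px toward -y, so both ask for +2 mm in y. I'll thread in steps and watch the force.

Emit:
send_rows:
  increments:
    - [[3, -8, 3], [0, 0, 0], -1]
    - [[3, -19, 6], [0, 0, 0], -1]
    - [[3, -29, 8], [0, 0, 0], -1]
    - [[3, -38, 11], [0, 0, 0], -1]
    - [[3, -38, 11], [0, 0, 0], -1]

```text
clock: 6.25
position: [0.6924, -0.1752, 0.1181]
tool_rot: [-2.874, 0.0, 1.534]
force: [-0.8, 0.1, -2.8]
grip_width: 0.0041
finger_force: 81.4
```

Emit:
send_rows:
  increments:
    - [[0, -5, 1], [0, 0, 0], -1]
    - [[0, -10, 3], [0, 0, 0], -1]
    - [[0, -10, 3], [0, 0, 0], -1]

```text
clock: 6.55
position: [0.6817, -0.1745, 0.117]
tool_rot: [-2.873, -0.001, 1.534]
force: [-3.4, 2.0, 1.9]
grip_width: 0.0041
finger_force: 82.0
```

Light contact: the arbor pushes the disc up and toward +y, so I'll ease it that way.

Emit:
send_rows:
  increments:
    - [[1.5, -1, -3], [0, 0, 0], -1]
    - [[1.5, -1, -3], [0, 0, 0], -1]

```text
clock: 6.75
position: [0.6822, -0.1733, 0.1201]
tool_rot: [-2.873, 0.0, 1.534]
force: [0.7, -0.5, -4.0]
grip_width: 0.0044
finger_force: 81.4
```

Emit:
send_rows:
  increments:
    - [[0, -10, 3], [0, 0, 0], -1]
    - [[0, -20, 5.5], [0, 0, 0], -1]
    - [[0, -20, 5.5], [0, 0, 0], -1]

```text
clock: 7.05
position: [0.6605, -0.1729, 0.1199]
tool_rot: [-2.872, 0.0, 1.533]
force: [0.1, -0.9, -3.5]
grip_width: 0.0045
finger_force: 81.4
```

Emit:
send_rows:
  increments:
    - [[0, -15, 4], [0, 0, 0], -1]
    - [[0, -30, 8], [0, 0, 0], -1]
    - [[0.5, -44, 12], [0, 0, 0], -1]
    - [[0.5, -55, 15], [0, 0, 0], -1]
    - [[0.5, -55, 15], [0, 0, 0], -1]

```text
clock: 7.55
position: [0.6038, -0.1703, 0.1202]
tool_rot: [-2.873, 0.0, 1.533]
force: [0.7, -0.6, -2.9]
grip_width: 0.0042
finger_force: 81.4
```

Emit:
send_rows:
  increments:
    - [[0, 0, 2], [0, 0, 0], -1]
    - [[0, 0.7, 2.5], [0, 0, 0], -1]
    - [[0, 0.7, 2.5], [0, 0, 0], -0.3]
    - [[0, 0.7, 2.5], [0, 0, 0], -0.3]
    - [[0, 0.7, 2.5], [0, 0, 0], -0.3]

```text
clock: 8.05
position: [0.6044, -0.1701, 0.1174]
tool_rot: [-2.873, 0.0, 1.534]
force: [-0.1, 0.6, 0.9]
grip_width: 0.0298
finger_force: 0.0
```

Emit:
send_rows:
  increments:
    - [[0, 0, -15], [0, 0, 0], -0.3]
    - [[0, 0, -50], [0, 0, 0], -0.3]
    - [[0, 0, -100], [0, 0, 0], -0.3]
    - [[0, 0, -100], [0, 0, 0], -0.3]

```text
clock: 8.45
position: [0.6339, -0.1718, 0.2197]
tool_rot: [-2.881, 0.002, 1.534]
force: [0.5, -0.8, -0.1]
grip_width: 0.0299
finger_force: 0.0
```

```bash
python3 - <<'E'
from h import *
s=observe();print(s["clock"],s["position"],s["force"],s["qpos"])
f=grab_frame("scene");L=cv2.resize(f[90:210,160:300],(700,600),interpolation=cv2.INTER_CUBIC);cv2.imwrite("pics/h3.png",L)
# next pick: M, tool y = +crown
R=tool(94.5,94.5,10);top=np.array([.515,.1735,.112]);d=R[:,2]
a=inc([.60,.02,.25],tool(50,50,10))
b=inc(top+d*.028-d*.10,R,*a);print(b[0]); inc(top+d*.028,R,*b)
E
```

```text
8.45 [ 0.6339 -0.1718  0.2197] [ 0.5177 -0.8498 -0.0778] [-0.0289  0.7625  0.3496  1.2838 -0.1835  1.3886  0.2802]
shift [190.1, -46.8, -22.1] turn [-23.4, -2.3, -52.4]
shift [155.0, 41.6, 75.5] turn [0.0, 7.7, -43.8]
[0.516  0.161  0.1829]
shift [-0.0, -0.0, 100.0] turn [0.0, 0.0, 0.0]
```

View pics/h3.png

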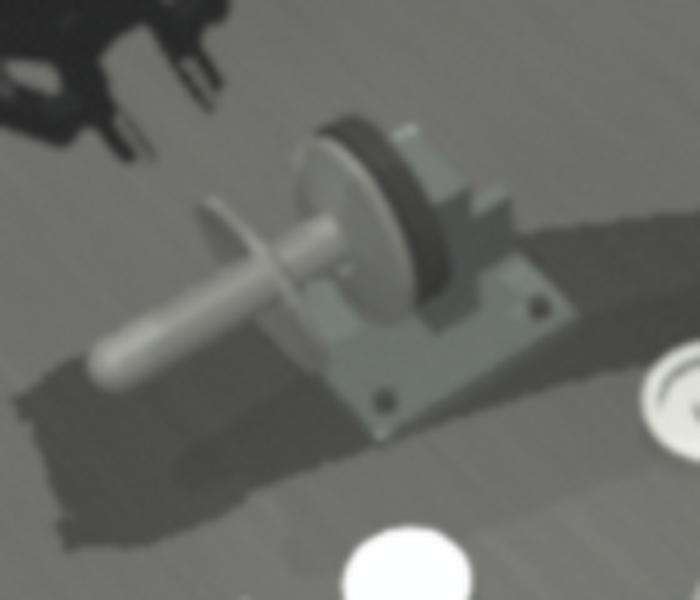

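The picture shows the second disc hanging on the arbor about 60 mm from the collar, its concave side toward the free end. disc_first is at the collar and nothing else was disturbed. Next is the middle disc.

Emit:
send_rows:
  increments:
    - [[30, -7, -10], [-3.3, -0.3, -7.5], -0.3]
    - [[54, -13, -20], [-6.7, -0.7, -15], -0.2]
    - [[81, -20, -22], [-10, -1, -22.5], 0]
    - [[109, -27, -22], [-13.4, -1.3, -30], 0.2]
    - [[136, -33, -22], [-16.7, -1.6, -37.4], 0.2]
    - [[163, -40, -22], [-20, -2, -45], 0.2]
    - [[190, -47, -22], [-23.4, -2.3, -52.4], 0.2]
    - [[190, -47, -22], [-23.4, -2.3, -52.4], 0.2]
    - [[190, -47, -22], [-23.4, -2.3, -52.4], 0.2]

```text
clock: 9.4
position: [0.5979, 0.0201, 0.2473]
tool_rot: [2.97, -0.005, 2.442]
force: [1.5, -0.4, -0.7]
grip_width: 0.0509
finger_force: 0.0
```

Emit:
send_rows:
  increments:
    - [[26, 7, 8], [0, 1.3, -7.3], 0.2]
    - [[52, 14, 17], [0, 2.6, -14.6], 0.2]
    - [[77, 21, 30], [0, 3.9, -21.9], 0.2]
    - [[103, 28, 45], [0, 5.1, -29.2], 0.2]
    - [[129, 35, 60], [0, 6.4, -36.5], 0.2]
    - [[155, 42, 75], [0, 7.7, -43.8], 0.2]
    - [[155, 42, 75], [0, 7.7, -43.8], 0.2]
    - [[155, 42, 75], [0, 7.7, -43.8], 0.2]

```text
clock: 10.2
position: [0.5146, 0.1612, 0.1808]
tool_rot: [2.966, -0.005, -3.067]
force: [-0.1, -0.6, 0.3]
grip_width: 0.0511
finger_force: 0.0
```

```bash
python3 - <<'E'
from h import *
s=observe();print(s["clock"],s["position"],s["qpos"])
R=tool(95.2,95.2,10);top=np.array([.5155,.1745,.112]);d=R[:,2]
inc(top+d*.028-d*.10,R); inc(top+d*.028,R);print(top+d*.028)
E
```

```text
10.2 [0.5146 0.1612 0.1808] [-0.1495  0.4499 -0.2121  1.8949 -0.1137  0.768   1.3864]
shift [-2.1, 1.0, -2.0] turn [0.0, -0.1, -1.0]
shift [-2.4, 0.9, 98.0] turn [0.0, -0.1, -1.0]
[0.5151 0.1793 0.0844]
```

Emit:
send_rows:
  increments:
    - [[-2, 1, 48], [0, 0, -1], 0.2]
    - [[-2, 1, 68], [0, 0, -1], 0.2]
    - [[-2, 1, 83], [0, 0, -1], 0.2]
    - [[-2, 1, 98], [0, 0, -1], 0.2]
    - [[-2, 1, 98], [0, 0, -1], 0.0]
    - [[-2, 1, 98], [0, 0, -1], -1]
    - [[-2, 1, 98], [0, 0, -1], -1]
    - [[-2, 1, 98], [0, 0, -1], -1]
    - [[-2, 1, 98], [0, 0, -1], -1]
    - [[-2, 1, 98], [0, 0, -1], -1]
  newtons: 60

```text
clock: 11.2
position: [0.515, 0.1801, 0.0857]
tool_rot: [2.965, 0.0, -3.048]
force: [0.1, 1.0, 4.7]
grip_width: 0.0042
finger_force: 62.7
```

```bash
python3 - <<'E'
from h import *
s=observe();p0=s["position"];R0=Ro.from_euler("xyz",s["tool_rot"]).as_matrix();print(p0)
a=inc(p0+[0,0,.15],R0)
R=tool(-2.2,-2.2,15.5)
b=inc([.69,.04,.255],tool(45,45,13),*a)
c=inc(tcp_for(.205,.03,-2.2,R),R,*b); print(c[0])
E
```

```text
[0.515  0.1801 0.0857]
shift [-0.0, 26.3, -147.7] turn [0.0, 0.0, 0.0]
shift [-161.0, -150.1, -46.3] turn [-2.7, -10.1, 49.4]
shift [-198.9, -130.6, 79.6] turn [-2.4, -11.6, 45.8]
[ 0.7533 -0.178   0.148 ]
```

Emit:
send_rows:
  increments:
    - [[0, 5, -28], [0, 0, 0], -1]
    - [[0, 14, -75], [0, 0, 0], -1]
    - [[0, 20, -115], [0, 0, 0], -1]
    - [[0, 26, -148], [0, 0, 0], -1]
    - [[0, 26, -148], [0, 0, 0], -1]
  newtons: 80

```text
clock: 11.7
position: [0.5163, 0.18, 0.2395]
tool_rot: [2.965, 0.005, -3.048]
force: [0.7, -0.3, -3.7]
grip_width: 0.0038
finger_force: 81.1
```

Emit:
send_rows:
  increments:
    - [[-27, -25, -8], [-0.4, -1.7, 8.2], -1]
    - [[-54, -50, -15], [-0.9, -3.4, 16.5], -1]
    - [[-80, -75, -23], [-1.3, -5, 24.7], -1]
    - [[-107, -100, -31], [-1.8, -6.7, 33], -1]
    - [[-134, -125, -39], [-2.2, -8.4, 41], -1]
    - [[-161, -150, -46], [-2.7, -10.1, 49.4], -1]
    - [[-161, -150, -46], [-2.7, -10.1, 49.4], -1]
    - [[-161, -150, -46], [-2.7, -10.1, 49.4], -1]

```text
clock: 12.5
position: [0.6891, 0.0395, 0.2525]
tool_rot: [2.918, -0.002, 2.356]
force: [-0.3, 0.6, -3.7]
grip_width: 0.0042
finger_force: 81.0
```

```bash
python3 - <<'E'
from h import *
s=observe();print(s["clock"],s["position"],s["force"],s["qpos"])
R=tool(-2.2,-2.2,15.5)
inc(tcp_for(.205,.03,-2.2,R)+[0,.002,0],R)
E
```

```text
12.5 [0.6891 0.0395 0.2525] [-0.2825  0.5566 -3.6919] [-0.1065  0.5313  0.0499  1.5512 -0.2213  0.903   0.8433]
shift [-198.0, -127.3, 77.8] turn [-2.6, -11.6, 45.7]
```

Emit:
send_rows:
  increments:
    - [[-33, -21, 8], [-0.4, -1.9, 7.6], -1]
    - [[-66, -42, 18], [-0.9, -3.9, 15.2], -1]
    - [[-99, -64, 30], [-1.3, -5.8, 22.9], -1]
    - [[-132, -85, 45], [-1.7, -7.7, 30.5], -1]
    - [[-165, -106, 60], [-2.2, -9.7, 38], -1]
    - [[-198, -127, 78], [-2.6, -11.6, 45.7], -1]
    - [[-198, -127, 78], [-2.6, -11.6, 45.7], -1]
    - [[-198, -127, 78], [-2.6, -11.6, 45.7], -1]

```text
clock: 13.3
position: [0.7535, -0.1746, 0.1481]
tool_rot: [2.871, -0.002, 1.535]
force: [-0.9, 0.6, -2.9]
grip_width: 0.0041
finger_force: 81.1
```

```bash
python3 - <<'E'
from h import *
s=observe();print(s["clock"],s["position"],s["force"],s["qpos"])
R=tool(-2.2,-2.2,15.5)
inc(tcp_for(.19,.003,-2.2,R)+[0,.002,0],R)
b=inc(tcp_for(.19,.003,-2.2,R)+[0,.002,0],R);inc(tcp_for(.15,.003,-2.2,R)+[0,.002,0],R,*b);print(b[0])
E
```

```text
13.3 [ 0.7535 -0.1746  0.1481] [-0.8905  0.6196 -2.8819] [-0.0014  0.7422  0.278   1.5084 -0.3699  0.6708  0.4082]
shift [-1.4, -21.8, 22.0] turn [0.0, -0.1, 0.1]
shift [-1.4, -21.8, 22.0] turn [0.0, -0.1, 0.1]
shift [0.0, -38.5, -10.7] turn [0.0, 0.0, 0.0]
[ 0.7383 -0.1754  0.121 ]
```

Emit:
send_rows:
  increments:
    - [[-1, -11, 11], [0, 0, 0], -1]
    - [[-1, -22, 22], [0, 0, 0], -1]
    - [[-1, -22, 22], [0, 0, 0], -1]
    - [[-1, -32, 19], [0, 0, 0], -1]
    - [[-1, -42, 16.5], [0, 0, 0], -1]
    - [[-1, -51, 14], [0, 0, 0], -1]
    - [[-1, -51, 14], [0, 0, 0], -1]

```text
clock: 14.0
position: [0.7082, -0.1745, 0.1231]
tool_rot: [2.868, -0.001, 1.533]
force: [0.6, -0.9, -3.3]
grip_width: 0.0039
finger_force: 81.1
```

Emit:
send_rows:
  increments:
    - [[0, -5, -1.4], [0, 0, 0], -1]
    - [[0, -15, -4.1], [0, 0, 0], -1]
    - [[0, -20, -5.5], [0, 0, 0], -1]
    - [[0, -20, -5.5], [0, 0, 0], -1]

```text
clock: 14.4
position: [0.6876, -0.174, 0.1224]
tool_rot: [2.869, -0.001, 1.533]
force: [0.6, -0.0, -3.3]
grip_width: 0.0043
finger_force: 81.1
```

Emit:
send_rows:
  increments:
    - [[0, -10, -2.8], [0, 0, 0], -1]
    - [[0, -20, -5.5], [0, 0, 0], -1]
    - [[0, -25, -7], [0, 0, 0], -1]
    - [[0, -25, -7], [0, 0, 0], -1]

```text
clock: 14.8
position: [0.6617, -0.1731, 0.1225]
tool_rot: [2.868, -0.001, 1.533]
force: [-0.5, 0.9, -3.7]
grip_width: 0.0041
finger_force: 81.1
```

Emit:
send_rows:
  increments:
    - [[0, -0.5, 2], [0, 0, 0], -1]
    - [[0, -1, 4], [0, 0, 0], -1]
    - [[0, -1.5, 5.5], [0, 0, 0], -1]

```text
clock: 15.1
position: [0.6628, -0.1728, 0.1165]
tool_rot: [2.868, -0.001, 1.533]
force: [-4.3, 2.1, 11.7]
grip_width: 0.0038
finger_force: 83.4
```

Resting on the arbor. I'll ease up a touch, release and withdraw along the tool axis.

Emit:
send_rows:
  increments:
    - [[0, 0, -1], [0, 0, 0], -1]
    - [[0, 0, -1], [0, 0, 0], -0.5]
    - [[0, 0, -1], [0, 0, 0], -0.5]
    - [[0, 0, -1], [0, 0, 0], -0.5]

```text
clock: 15.5
position: [0.6624, -0.1729, 0.1178]
tool_rot: [2.868, -0.001, 1.533]
force: [0.5, -0.8, 0.0]
grip_width: 0.0211
finger_force: 0.0
```

Emit:
send_rows:
  increments:
    - [[0, 0, -15], [0, 0, 0], -0.5]
    - [[0, 0, -50], [0, 0, 0], -0.5]
    - [[0, 0, -100], [0, 0, 0], -0.5]
    - [[0, 0, -100], [0, 0, 0], -0.5]

```text
clock: 15.9
position: [0.6361, -0.1735, 0.2211]
tool_rot: [2.86, 0.0, 1.531]
force: [1.1, -0.4, 0.6]
grip_width: 0.022
finger_force: 0.0
```

```bash
python3 - <<'E'
from h import *
s=observe();print(s["clock"],s["position"],s["force"],s["qpos"])
# push pose: fingers astride arbor, tool y along world y (perp to arbor)
for yd in(87.8,-92.2):
    R=tool(yd,0,0); a=inc(O+A*.19+[0,.002,.11],R); inc(O+A*.19+[0,.002,-.007],R,*a)
E
```

```text
15.9 [ 0.6361 -0.1735  0.2211] [ 1.112  -0.4293  0.5797] [-0.0246  0.4801  0.311   1.7827 -0.3291  0.6444  0.433 ]
shift [2.1, 90.8, 43.0] turn [12.7, 12.7, -89.4]
shift [0.0, 0.0, 117.0] turn [0.0, 0.0, 0.0]
shift [2.1, 90.8, 43.0] turn [12.7, -12.7, 89.3]
shift [0.0, 0.0, 117.0] turn [0.0, 0.0, 0.0]
```

Emit:
send_rows:
  increments:
    - [[0, 10, 0], [1.2, -1.2, 8.1], 0.05]
    - [[0, 20, 0], [2.4, -2.4, 16.2], 0.05]
    - [[0, 30, 5], [3.6, -3.6, 24.3], 0.05]
    - [[1, 40, 10], [4.8, -4.8, 32.4], 0.05]
    - [[1, 50, 15], [6, -6, 40.5], 0.05]
    - [[1, 60, 20], [7.2, -7.2, 48.6], 0.05]
    - [[2, 70, 28], [8.4, -8.4, 56.7], 0.05]
    - [[2, 80, 36], [9.6, -9.6, 64.8], 0.05]
    - [[2, 91, 43], [10.8, -10.8, 73], 0.05]
    - [[2, 91, 43], [12, -12, 81], 0.05]

```text
clock: 16.9
position: [0.7353, -0.1729, 0.1973]
tool_rot: [3.124, 0.001, 0.103]
force: [-0.8, -0.2, -0.2]
grip_width: 0.0449
finger_force: 0.0
```

```bash
python3 - <<'E'
from h import *
s=observe();print(s["clock"],s["position"],s["force"],s["qpos"],s["grip_width"])
R=tool(-92.2,0,0);inc(O+A*.185+[0,.002,.09],R)
inc(O+A*.185+[0,.002,-.015],R)
E
```

```text
16.9 [ 0.7353 -0.1729  0.1973] [-0.7888 -0.1557 -0.1625] [-0.2094  0.888   0.7297  1.2551 -0.5695  1.1996 -0.9391] 0.04485525346402873
shift [-5.1, 1.5, 12.3] turn [1.0, 0.0, 8.1]
shift [-5.0, -0.4, 117.3] turn [1.0, 0.0, 8.1]
```

Emit:
send_rows:
  increments:
    - [[-5, 0, 12], [1, 0, 8.1], 0.05]
    - [[-5, 0, 45], [1, 0, 8.1], 0.05]
    - [[-5, 0, 85], [1, 0, 8.1], 0.05]
    - [[-5, 0, 117], [1, 0, 8.1], 0.05]
    - [[-5, 0, 117], [1, 0, 8.1], 0.05]
    - [[-5, 0, 117], [1, 0, 8.1], 0.05]

```text
clock: 17.5
position: [0.73, -0.1766, 0.0818]
tool_rot: [3.14, -0.001, -0.034]
force: [0.6, -0.2, 0.9]
grip_width: 0.045
finger_force: 0.0
```

```bash
python3 - <<'E'
from h import *
s=observe();print(s["clock"],s["position"],s["force"],s["tool_rot"])
R=tool(-92.2,0,0)
for q in(.15,.10,.06): inc(O+A*q+[0,.002,-.015],R)
E
```

```text
17.5 [ 0.73   -0.1766  0.0818] [ 0.6299 -0.2391  0.9009] [ 3.1399 -0.0015 -0.0342]
shift [-34.7, -1.7, 1.7] turn [0.1, -0.1, 0.2]
shift [-84.7, -1.9, 1.6] turn [0.1, -0.1, 0.2]
shift [-124.7, -2.1, 1.6] turn [0.1, -0.1, 0.2]
```

Emit:
send_rows:
  increments:
    - [[-20, -1.5, 1], [0, 0, 0], 0.05]
    - [[-35, -1.5, 1], [0, 0, 0], 0.05]
    - [[-43, -1.5, 1], [0, 0, 0], 0.05]
    - [[-50, -1.5, 1], [0, 0, 0], 0.05]
    - [[-56, -1.5, 1], [0, 0, 0], 0.05]
    - [[-62, -1.5, 1], [0, 0, 0], 0.05]
    - [[-68, -1.5, 1], [0, 0, 0], 0.05]
    - [[-74, -1.5, 1], [0, 0, 0], 0.05]
    - [[-79, -1.5, 1], [0, 0, 0], 0.05]
    - [[-84, -1.5, 1], [0, 0, 0], 0.05]

```text
clock: 18.5
position: [0.6455, -0.172, 0.0791]
tool_rot: [3.14, -0.001, -0.034]
force: [3.2, 0.0, 2.7]
grip_width: 0.0448
finger_force: 1.7
```

Emit:
send_rows:
  increments:
    - [[-5, 0, 0], [0, 0, 0], 0.05]
    - [[-10, 0, 0], [0, 0, 0], 0.05]
    - [[-15, 0, 0], [0, 0, 0], 0.05]
    - [[-20, 0, 0], [0, 0, 0], 0.05]
    - [[-25, 0, 0], [0, 0, 0], 0.05]
    - [[-25, 0, 0], [0, 0, 0], 0.05]

```text
clock: 19.1
position: [0.6197, -0.1712, 0.0788]
tool_rot: [3.141, 0.0, -0.034]
force: [0.2, -0.4, 0.2]
grip_width: 0.0451
finger_force: 0.0
```

Emit:
send_rows:
  increments:
    - [[-4, 0, 0], [0, 0, 0], 0.05]
    - [[-8, 0, 0], [0, 0, 0], 0.05]
    - [[-12, 0, 0], [0, 0, 0], 0.05]
    - [[-14, 0, 0], [0, 0, 0], 0.05]
    - [[-14, 0, 0], [0, 0, 0], 0.05]

```text
clock: 19.6
position: [0.6063, -0.1707, 0.0789]
tool_rot: [3.14, -0.0, -0.034]
force: [0.5, 0.0, 0.2]
grip_width: 0.045
finger_force: 0.4
```

Emit:
send_rows:
  increments:
    - [[-2, 0, 0], [0, 0, 0], 0.05]
    - [[-4, 0, 0], [0, 0, 0], 0.05]
    - [[-4, 0, 0], [0, 0, 0], 0.05]

```text
clock: 19.9
position: [0.6026, -0.1706, 0.079]
tool_rot: [3.14, -0.001, -0.034]
force: [1.6, 0.6, -0.3]
grip_width: 0.0446
finger_force: 1.1
```

Emit:
send_rows:
  increments:
    - [[-1, 0, 0], [0, 0, 0], 0.05]
    - [[-2, 0, 0], [0, 0, 0], 0.05]
    - [[-2, 0, 0], [0, 0, 0], 0.05]

```text
clock: 20.2
position: [0.6013, -0.1705, 0.0792]
tool_rot: [3.14, -0.002, -0.034]
force: [5.9, 0.7, -1.1]
grip_width: 0.0445
finger_force: 2.9
```

Emit:
send_rows:
  increments:
    - [[-1, 0, 0], [0, 0, 0], 0.05]
    - [[-2, 0, 0], [0, 0, 0], 0.05]
    - [[-2, 0, 0], [0, 0, 0], 0.05]

```text
clock: 20.5
position: [0.6, -0.1706, 0.0796]
tool_rot: [3.14, -0.003, -0.034]
force: [9.0, -0.2, 0.6]
grip_width: 0.0447
finger_force: 4.3
```

Emit:
send_rows:
  increments:
    - [[-1.5, 0, 0], [0, 0, 0], 0.05]
    - [[-3, 0, 0], [0, 0, 0], 0.05]
    - [[-3, 0, 0], [0, 0, 0], 0.05]

```text
clock: 20.8
position: [0.5985, -0.1707, 0.0802]
tool_rot: [3.139, -0.006, -0.034]
force: [16.3, -1.1, 4.3]
grip_width: 0.0447
finger_force: 7.8
```

Emit:
send_rows:
  increments:
    - [[-1.5, 0, 0], [0, 0, 0], 0.05]
    - [[-3, 0, 0], [0, 0, 0], 0.05]
    - [[-3, 0, 0], [0, 0, 0], 0.05]

```text
clock: 21.1
position: [0.5979, -0.1707, 0.0809]
tool_rot: [3.138, -0.011, -0.033]
force: [29.4, -2.2, 0.2]
grip_width: 0.045
finger_force: 14.5
```

Firmly seated: force rises steeply and the pads sit at the expected 41 mm. I'll back off along the arbor.

Emit:
send_rows:
  increments:
    - [[6, 0, 0], [0, 0, 0], 0.05]
    - [[15, 0, 0], [0, 0, 0], 0.05]
    - [[50, 0, 0], [0, 0, 0], 0.05]
    - [[95, 0, 0], [0, 0, 0], 0.05]
    - [[140, 0, 0], [0, 0, 0], 0.05]
    - [[145, 0, -40], [0, 0, 0], 0.05]
    - [[145, 0, -90], [0, 0, 0], 0.05]
    - [[145, 0, -140], [0, 0, 0], 0.05]
    - [[145, 0, -140], [0, 0, 0], 0.05]
    - [[145, 0, -140], [0, 0, 0], 0.05]

```text
clock: 22.1
position: [0.7377, -0.1752, 0.22]
tool_rot: [3.14, -0.001, -0.034]
force: [-0.6, 0.2, -0.5]
grip_width: 0.0449
finger_force: 0.0
```

```bash
python3 - <<'E'
from h import *
s=observe();print(s["clock"],s["position"],s["force"])
f=grab_frame("scene");t=grab_frame("top");o=np.zeros((600,800,3),np.uint8)
cv2.imwrite("pics/fin_s.png",f);cv2.imwrite("pics/fin_t.png",t)
o[:,:396]=cv2.resize(f[100:200,194:260],(396,600),interpolation=cv2.INTER_CUBIC)
o[:,400:796]=cv2.resize(t[170:270,355:421],(396,600),interpolation=cv2.INTER_CUBIC)
cv2.imwrite("pics/fin.png",o)
E
```

```text
22.1 [ 0.7377 -0.1752  0.22  ] [-0.6029  0.1617 -0.5444]
```

View pics/fin.png

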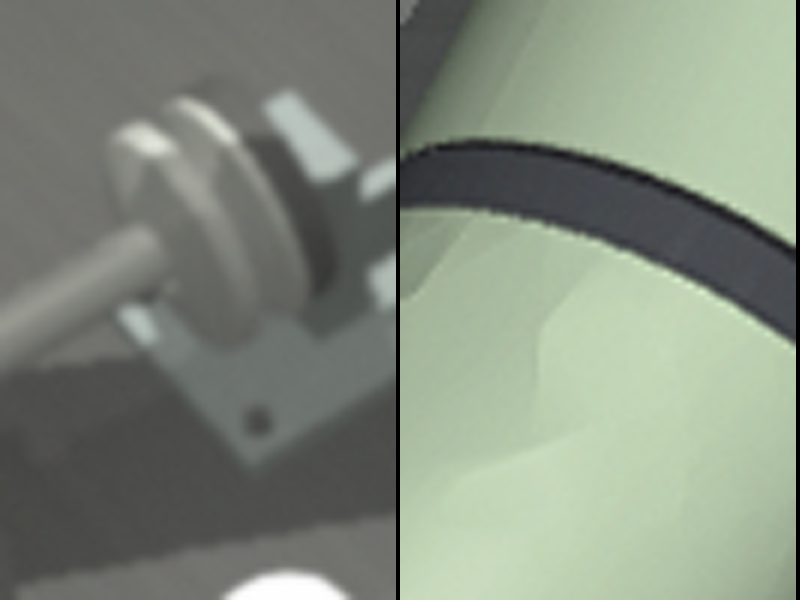

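The scene crop shows disc_first's rim against the collar (~(250,200)) and the last two discs closed rim to rim ((130,130)–(250,330)), with the last crown facing the free end. No gaps are visible and the stack stayed put once the arm withdrew. I'm handing in.

```bash
python3 -c "
from workcell import *
print(job_done())"
```

```text
the job is handed in; nothing more can be done
None
```

The job is handed in at about 22 s of the 72 s. Both discs are on the arbor with faces alternating, and the stack is pushed home against the collar with no gaps visible in the last picture; the spacer and the other things on the bench were not touched.

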